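Weigh the parts tote and stack it over the gut barrel

TASK

Weigh the blue parts tote: lift it by the orange grip of its hand scale until it hangs clear of the bench, and hold it still there for two seconds so that the scale settles. Then turn it so that its red end lies over the plain end of the grey tote, and set it down gently on the grey tote so that it stacks: level, dropped inside the rim and standing on the shoulders, not nested down onto the gut barrel. Let go, leave the grey tote where it stands, and do not disturb the other things on the bench.

Things in the scene. Friction and masses are not known exactly. Their poses are not given: they have to be found in the camera images.
- lower_tote: Grey open stack-nest tote, loose, 0.7 kg, gut barrel inside. Origin: centre of underside; +x along its length to its red end, z up. Mouth 200 (x) by 150 (y) mm outside, underside 174 by 124, 75 high, tapered, walls 4. +x end wall red with a red lip 14 mm out at the rim, the rest grey. Each long side has two grooves 22 mm wide at x = -62 and +22 mm, which form columns inside.
- shoulders (a point): Centre of the four flat column tops (shoulders) in the grey tote, 68 mm above its underside, 7 mm below the rim; each 18 mm wide, reaching in to 51 mm from the middle. A second tote turned half round (red end over plain end) stands on them, its underside at this height, with 8 mm of play all round; put in the same way round it nests deep.
- scale_tote: Blue tote of the same moulding, sizes and axes (origin: centre of underside, +x to its red end), clock parts inside, 0.4 to 0.75 kg in all. A steel bail of 8 mm bar crosses it along y at x = 0, top 116 mm above the underside, reaching out to y = +-83 mm; from its middle rises the brass tube of the hand scale (24 mm thick, top at 135 mm), then the orange grip.
- scale_grip (a point): Centre of the orange grip of the hand scale: an upright block 36 by 36 mm (faces square to the tote's x and y) and 34 mm high, on the tote's vertical axis, 157 mm above its underside when the scale is slack (grip spans 140 to 174 mm). It can be pinched from above across either pair of faces. Its axes are the tote's.
- scale (a joint): Draw of the hand scale in m: how far the orange grip is pulled up out of its tube; 0 slack, at most 0.06. Spring 220 N/m with a preload of 0.9 N, damped (10 N s/m): the tote hanging freely draws it about 14 to 28 mm, so it leaves the bench only after the grip has risen that far.
- scale_tote_red (a point): Middle of the red end's rim of the blue tote, 94 mm along +x and 72 mm above its underside.
- lower_tote_red (a point): Middle of the red end's rim of the grey tote, 94 mm along +x and 72 mm above its underside.
- gut_barrel: Coiled-gut clock barrel, a loose steel drum 64 mm across and 37 mm high standing inside the grey tote near its middle; origin: centre of its underside. Nothing may bear on it.
- winding_jig: Bystander: hand-cranked wooden winding jig fixed on the bench, base 160 by 140 mm, 125 mm high, crank on its -x side reaching 137 mm from the origin; origin: centre of its underside.
- hood_column: Bystander: dark turned walnut column standing upright, 64 mm across at the foot, 210 mm high; origin: centre of its underside.
- rivet_tin: Bystander: copper tin 76 mm across, 60 mm high; origin: centre of its underside.
- crutch_rod: Bystander: flat-lying brass rod with a fork, about 190 mm along its y, 40 mm wide, 8 mm high; origin at the middle of the rod.
Things that resemble listed ones, but are neither listed nor needed, are in the scene too. What is meant by the gut_barrel is not black, brown or yellow, and is the smaller of those in its own colour.

How it is judged (in metres and radians):
On the way:
1. the blue tote hangs still from its scale grip, clear of the bench, for a second (height (world z) of scale_tote above 0.008 m and value of joint scale above 0.008 m and linear speed of scale_tote below 0.03 m/s and contact force between scale_tote and lower_tote below 0.1 N), for 1 s.
At the end, for the whole second after the job is handed in: Blue tote at rest on the grey one's shoulders: origin 64.5 to 71.5 mm above and within 14 mm sideways of the grey's, red end over plain end (x axes opposed within 0.16 rad), level within 0.04 rad, scale drawn under 6 mm; grey tote flat on the bench, gut barrel lying inside it (z of scale_tote in the frame of lower_tote between 0.0645 and 0.0715 m and horizontal distance between scale_tote and lower_tote below 0.014 m and x of scale_tote_red in the frame of lower_tote below -0.07 m and angle between the x axis of scale_tote and the x axis of lower_tote, either way round below 0.16 rad and angle between the z axis of scale_tote and the z axis of lower_tote, either way round below 0.04 rad and angle between scale_tote's own z axis and vertical below 0.04 rad and height (world z) of lower_tote below 0.004 m and z of gut_barrel in the frame of lower_tote below 0.012 m and horizontal distance between gut_barrel and lower_tote below 0.08 m and value of joint scale below 0.006 m and linear speed of scale_tote below 0.02 m/s and angular speed of scale_tote below 0.1 rad/s); the robot touches nothing.
It fails at once if the blue tote bears on the gut barrel (contact force between scale_tote and gut_barrel above 1 N).
It fails at once if the blue tote is dropped or dashed onto the grey one (over 0.35 m/s within about 40 mm above its seat), or the totes are pressed together with over 35 N ((horizontal distance between scale_tote and lower_tote below 0.06 m and z of scale_tote in the frame of lower_tote below 0.11 m and linear speed of scale_tote above 0.35 m/s) or contact force between scale_tote and lower_tote above 35 N).
It fails at once if the grey tote is shifted by more than 30 mm (distance of lower_tote from where it was at the start of the episode above 0.03 m).
It fails at once if a bystander is moved by more than 20 mm, or the jig is struck with over 5 N (distance of any of hood_column, rivet_tin, crutch_rod from where it was at the start of the episode above 0.02 m or contact force between winding_jig and anything else above 5 N).
It also fails if it takes over 51 s, if anything falls off the work surface, if the arm or the gripper's body presses on something with over 40 N, if the wrist force passes 120 N, or if a joint passes its speed limit or range.

ROBOT

A 6-joint arm with a two-finger parallel gripper is mounted at the origin on the work surface. World frame = base frame: x ahead of the robot, y to its left, z up, the work surface at z = 0. Lengths are in m, angles in degrees, forces in N, time in s.
With the tool pointing down it reaches from about 0.35 to 0.875 m from the base axis. Payload 4.2 kg.
Tool frame: the origin (TCP) lies on the centre line of the jaws, within the pads' length; the fingertips stand 11 mm ahead of it and the grasp point (between the pads) lies 8 mm behind it; z points along the fingers, y is the line along which they close (so a half turn about z gives the same grasp; the last joint's range is limited). The gripper opens to 87 mm and grips with 3 to 60 N. Pads are 19 mm wide; open, the fingers measure 117 mm over their backs; the gripper's body (75 mm by 190 mm) begins 51 mm behind the grasp point.
Start: joints at [-54.912, 22.042, 0.453, 0, -68.411, -14.817], TCP at [0.217, -0.586, 0.234] pointing down, gripper open.
Joint ranges: [-179.83, 179.83], [-69.29, 118.12], [-61.27, 80.66], [-181.25, 117.63], [-171.15, -9.14], [-177.46, 177.46]. Speed limits (degrees/s): [159.86, 159.86, 180, 180, 180, 180].

INTERFACE

Orientations are given as a 3x3 rotation matrix whose columns are the frame's x, y, z axes.
In Python, from station import r gives the robot as it stands.
- The arm moves only by the tool servo_tool, never from a script. Its argument "commands" is a list that holds one entry, the list of rows, each a list of 7 numbers: the closure, from 0 (fully open) to 1 (shut), then the shift along the tool's x, y, z in mm, then the turn, a rotation vector about the tool's x, y, z in rad. In form: [[[claw, x, y, z, ax, ay, az], ...]]. A call has exactly 5 rows; each row is the pose to reach, as a shift and turn from the pose commanded when the call began, along the tool's axes at that moment; what a row does not reach only later rows make up. A row lasts 1/10 s, in which the tool goes at most 50 mm and 8.59 degrees, less where a joint would pass 70% of its speed; a pose out of reach is approached as far as the arm can. A call with a gripper value outside its range is refused whole. The fingers move at their own pace and stop on an object; the grip force is fixed at half the most. Time passes only in rows, so rows that repeat a pose let the fingers close, or fill a call up. It gives the time, the measured TCP pose, the force, the opening and the grip force at its end, in the units of the state.
- r.sense(): the state, without advancing time (a new reading comes with each control period).
- r.capture(name): name is "side" or "top" or "wrist"; returns a dict with "pixels" (384x512x3 uint8, red, green, blue), "camera_matrix" (3x3 intrinsics, pixels), "R" (3x3) and "t" (3): a world point X has camera coordinates R X + t. Camera axes: x right, y down, z forward; pixel columns grow to the right and rows downward; lengths in m; the calibration is good to about 2 mm. The wrist camera is an equidistant fisheye: a pixel r from the principal point sees the ray r / f radians off the axis. A picture is of the moment at which its call begins. There is no depth.
- r.finish_job(): hands the job in; it is judged then, once.
The state is a dict: "time_s": time; "joints": joint angles; "joint_velocities": joint speeds; "effort": joint torques, N m; "tcp_pos": TCP position; "ee_rot": TCP orientation; "wrist_force": force on the tool from outside, world axes, zero at the start; "moment": the same for the moment, N m; "gripper_width": opening from 0.0 (shut) to 1.0 (fully open); "gripper_force": force on a finger pad.
Only numpy, scipy, OpenCV 4.12 (cv2) and the standard library are available. Lean on these libraries where they do the work, as an engineer would, in place of code of your own. Each camera call takes 0.05 s, during which the arm holds its last target. There are 200 camera calls.

## Working session

There is one attempt and no reset: what is moved stays moved. The work goes in short steps, Python scripts to look and compute and a tool call to move; the robot and the scene stay as the last step left them, time stands still between calls to the robot, and variables do not carry over. Pictures are saved under pics/ and viewed, at most 10 in all, crops included, and the job is handed in when it is done.

Besides the shell and the picture viewer there is one more tool, called after "Request:" by a JSON object that holds its "name" and its "arguments". servo_tool: Moves the arm, as the interface text tells. Its arguments: {"type":"object","properties":{"commands":{"type":"array","items":{"type":"array","items":{"type":"array","items":{"type":"number"}}}}},"required":["commands"]}

```bash
mkdir -p pics
cat > h.py <<'E'
import numpy as np, cv2, pickle
from station import r
def snap(n,tag):
    c=r.capture(n); pickle.dump(c,open(f'pics/{tag}.pkl','wb')); cv2.imwrite(f'pics/{tag}.png',c['pixels'][:,:,::-1]); return c
def load(tag): return pickle.load(open(f'pics/{tag}.pkl','rb'))
def ray(c,u,v,fish=False):
    K=np.array(c['camera_matrix']);R=np.array(c['R']);t=np.array(c['t'])
    x=(u-K[0,2])/K[0,0];y=(v-K[1,2])/K[1,1]
    if fish:
        th=np.hypot(x,y); s=np.sin(th)/th if th>1e-9 else 1; d=np.array([x*s,y*s,np.cos(th)])
    else: d=np.array([x,y,1.])
    return -R.T@t, R.T@d
def onz(c,u,v,z,fish=False):
    o,d=ray(c,u,v,fish); return o+d*(z-o[2])/d[2]
def proj(c,X):
    p=np.array(c['R'])@np.array(X)+np.array(c['t']); p=np.array(c['camera_matrix'])@(p/p[2]); return p[:2]
E
python3 - <<'E'
from h import *
a=snap('top','top0');b=snap('side','side0')
s=r.sense();print(s['tcp_pos'],s['ee_rot'],s['time_s'])
for c in(a,b):print(ray(c,256,192))
E
```

```text
[ 0.21640719 -0.5857977   0.23255372] [[-9.38106079e-01 -3.46347228e-01 -7.62577871e-04]
 [-3.46348057e-01  9.38104311e-01  1.82361968e-03]
 [ 8.37719670e-05  1.97486607e-03 -9.99998046e-01]] 0.1
(array([ 0.4943431 , -0.01590729,  1.20456041]), array([ 0.05098606, -0.0243137 , -0.99859729]))
(array([0.45559339, 0.94036484, 1.10353108]), array([ 0.06229007, -0.69169178, -0.71951818]))
```

View pics/top0.png

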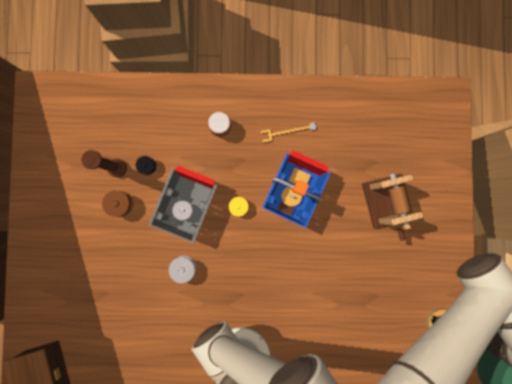

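View pics/side0.png

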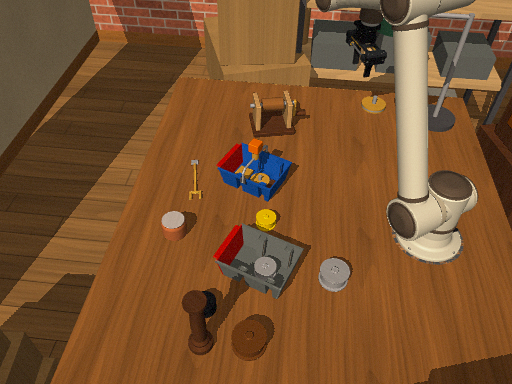

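The top view shows the blue tote at about (297,190) with its red end up and to the right. Its orange grip is at (300,187), or (256,147) in the side view. The grey tote is at (183,205), with its red end at (196,176).

- **Possible mix-ups for the grip:** the orange and yellow clock parts inside the blue tote at (291,198) and (302,176).
- **Possible mix-ups for the barrel:** the larger silver drum at (182,270), the yellow (238,207), black (146,165) and brown (117,204) ones, and the white-topped tin at (219,123).

I choose the upright orange block on the bail, and the small silver drum in the grey tote at (182,210).

```bash
cat > m.py <<'E'
from h import *
def big(m,roi):
    z=np.zeros_like(m); x0,y0,x1,y1=roi; z[y0:y1,x0:x1]=m[y0:y1,x0:x1]
    z=cv2.morphologyEx(z,cv2.MORPH_CLOSE,np.ones((3,3),np.uint8))
    return max(cv2.findContours(z,cv2.RETR_EXTERNAL,cv2.CHAIN_APPROX_NONE)[0],key=cv2.contourArea)
def masks(c):
    hsv=cv2.cvtColor(c['pixels'],cv2.COLOR_RGB2HSV);H,S,V=cv2.split(hsv)
    red=((H<4)|(H>174))&(S>170)&(V>90); blue=(H>105)&(H<130)&(S>120); grey=(S<70)&(V>45); orange=(H>=5)&(H<14)&(S>200)&(V>180)
    return [x.astype(np.uint8)*255 for x in(red,blue,grey,orange)]
def rect(c,cnt,z):
    P=np.array([onz(c,p[0]+0.0,p[1]+0.0,z)[:2] for p in cnt[:,0]],np.float32)*1000
    return cv2.minAreaRect(P)
if __name__=='__main__':
    c=load('top0');red,blue,grey,org=masks(c)
    for n,m,roi in(('blue',blue,(255,140,340,235)),('grey',grey,(140,155,225,250))):
        print(n,rect(c,big(m,roi),.075),'with red',rect(c,big(m|red,roi),.075))
        k=big(red,roi);print(' red',rect(c,k,.072))
    k=big(org,(255,140,340,235));print('org',rect(c,k,.174),cv2.boundingRect(k))
    s=load('side0');k2=big(masks(s)[3],(215,125,300,200));print('side org',cv2.boundingRect(k2))
    u=cv2.minAreaRect(k)[0];v=cv2.minAreaRect(k2)[0]
    o1,d1=ray(c,*u);o2,d2=ray(s,*v);A=np.array([d1,-d2]).T;l=np.linalg.lstsq(A,o2-o1,rcond=None)[0];print('tri',o1+d1*l[0],o2+d2*l[1])
    im=c['pixels'][135:245,135:345,::-1];im2=s['pixels'][125:305,205:315,::-1]
    a=cv2.resize(im,None,fx=2.5,fy=2.5,interpolation=cv2.INTER_CUBIC);b=cv2.resize(im2,(168,275),interpolation=cv2.INTER_CUBIC)
    cv2.imwrite('pics/crop.png',np.hstack([a,b]))
E
python3 m.py
```

```text
blue ((516.532470703125, -154.00064086914062), (152.3118438720703, 94.77490997314453), 66.08761596679688) with red ((617.7146606445312, -198.5996551513672), (151.87474060058594, 99.76778411865234), 65.35710906982422)
 red ((647.3936157226562, -212.1935272216797), (132.48114013671875, 35.330787658691406), 65.73593139648438)
grey ((507.19561767578125, 193.4071044921875), (156.76658630371094, 193.72703552246094), 69.11722564697266) with red ((514.83837890625, 190.51736450195312), (156.76763916015625, 209.70787048339844), 68.96745300292969)
 red ((600.8880615234375, 158.1626739501953), (132.93133544921875, 25.213947296142578), 68.52359771728516)
org ((562.0989379882812, -169.6063232421875), (31.782203674316406, 32.73678207397461), 67.385498046875) (293, 182, 14, 13)
side org (248, 138, 14, 16)
tri [ 0.56291153 -0.17138954  0.16172875] [ 0.56682964 -0.17119054  0.1619567 ]
```

View pics/crop.png

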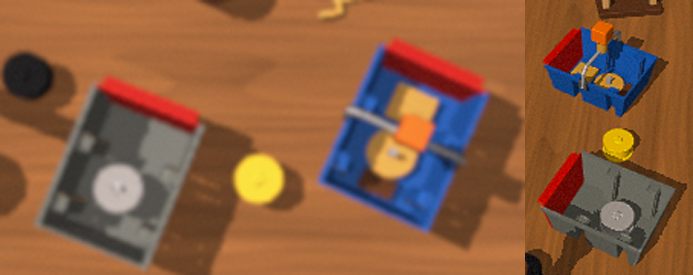

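The crop confirms the choice. The orange block sits on the bail's crossing at crop (413,131), apart from the flatter yellow-orange parts around it. The small light-grey drum is in the grey tote at crop (118,188), nearer its plain end.

Run:
```python
from m import *
c=load('top0');red,blue,grey,org=masks(c)
z=np.zeros_like(blue);z[140:235,255:340]=(blue|red)[140:235,255:340]
z=cv2.morphologyEx(z,cv2.MORPH_OPEN,np.ones((2,2),np.uint8))
h=cv2.findNonZero(z);rr=rect(c,h,.075);print(rr)
yaw=np.deg2rad(rr[2]-90);d=np.array([np.cos(yaw),np.sin(yaw)])
ctr=np.array(rr[0])-6*d;print('centre',ctr,np.rad2deg(yaw))
s=r.sense();R=s['ee_rot'];print(np.round(s['tcp_pos'],4),'tool x yaw',np.rad2deg(np.arctan2(R[1,0],R[0,0])),'y yaw',np.rad2deg(np.arctan2(R[1,1],R[0,1])),s['wrist_force'])
```

```text
((564.9619750976562, -180.15155029296875), (152.2845916748047, 207.6839141845703), 66.07762908935547)
centre [ 559.4774009  -177.71855916] -23.92237091064453
[ 0.2164 -0.5858  0.2326] tool x yaw -159.73589201208546 y yaw 110.26409850897306 [-0.66115592 -0.3654381  -0.12765258]
```

Request:
{"name": "servo_tool", "arguments": {"commands": [[[0,-40,23,-6,0,0,0],[0,-80,46,-12,0,0,0],[0,-120,69,-18,0,0,0],[0,-160,92,-24,0,0,0],[0,-200,115,-30,0,0,0]]]}}

```text
time_s: 0.6
tcp_pos: [0.365, -0.4074, 0.2634]
ee_rot: [[-0.938, -0.346, -0.0], [-0.346, 0.938, 0.001], [0.0, 0.001, -1.0]]
wrist_force: [1.2, -1.2, -0.5]
gripper_width: 1.0
gripper_force: 0.0
```

Request:
{"name": "servo_tool", "arguments": {"commands": [[[0,-40,23,0,0,0,-0.14],[0,-80,46,0,0,0,-0.28],[0,-120,69,0,0,0,-0.42],[0,-160,92,0,0,0,-0.56],[0,-200,115,0,0,0,-0.7]]]}}

```text
time_s: 1.1
tcp_pos: [0.5128, -0.2301, 0.2633]
ee_rot: [[-0.489, -0.872, -0.001], [-0.872, 0.489, 0.0], [0.0, 0.001, -1.0]]
wrist_force: [0.3, -0.6, 0.5]
gripper_width: 1.001
gripper_force: 0.0
```

```bash
cat >> h.py <<'E'
from scipy.spatial.transform import Rotation as Ro
def togo(x,y,z,yaw):
    s=r.sense();R=np.array(s['ee_rot']);p=np.array(s['tcp_pos'])
    a=np.deg2rad(yaw);T=np.array([[np.cos(a),np.sin(a),0],[np.sin(a),-np.cos(a),0],[0,0,-1]])
    print('t',s['time_s'],'tcp',p.round(4),'yaw',np.rad2deg(np.arctan2(R[1,0],R[0,0])).round(2),'F',np.round(s['wrist_force'],2),'j',np.round(s['joints'],1))
    print('shift mm',(R.T@(np.array([x,y,z])-p)*1000).round(1),'turn',Ro.from_matrix(R.T@T).as_rotvec().round(3))
E
python3 -c "
from h import *
togo(.562,-.172,.26,-114)
c=snap('wrist','w1')
"
```

```text
t 1.1 tcp [ 0.5128 -0.2301  0.2633] yaw -119.28 F [ 0.29 -0.59  0.54] j [ -7.7  14.8  -5.8  -0.  -69.5 -21.6]
shift mm [-74.8 -14.5   3.3] turn [ 0.001 -0.    -0.092]
```

View pics/w1.png

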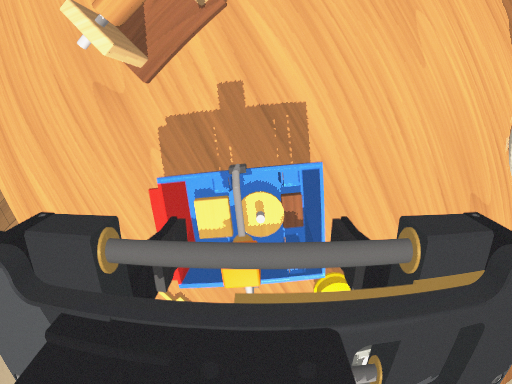

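The wrist view shows the blue tote below. Its plain-end rim corners are near (323,163) and (327,277), the red lip is at the left (150,190), the bail end is at (238,168), and the orange grip is partly hidden at (241,275).

Run:
```python
from h import *
c=load('w1')
for n,u,v,z in(('plain A',323,163,.075),('plain B',327,278,.075),('red A',159,178,.075),('lip',150,190,.075),('bail end',238,166,.09)):
    print(n,onz(c,u,v,z,True).round(4))
m=cv2.cvtColor(c['pixels'],cv2.COLOR_RGB2HSV);H,S,V=cv2.split(m)
b=((H>105)&(H<130)&(S>120)&(V>60)).astype(np.uint8);b[:140]=0;b[295:]=0
pts=cv2.findNonZero(b)[:,0]
P=np.array([onz(c,*p,.075,True)[:2] for p in pts],np.float32)*1000
print(cv2.minAreaRect(P))
```

```text
plain A [ 0.4398 -0.2047  0.075 ]
plain B [ 0.5014 -0.061   0.075 ]
red A [ 0.6196 -0.2856  0.075 ]
lip [ 0.6385 -0.279   0.075 ]
bail end [ 0.5262 -0.2519  0.09  ]
((562.7625732421875, -176.2830810546875), (155.7976531982422, 198.65794372558594), 66.05448913574219)
```

Request:
{"name": "servo_tool", "arguments": {"commands": [[[0,-40,-8,0,0,0,-0.05],[0,-74,-16,0,0,0,-0.09],[0,-74,-16,20,0,0,-0.09],[0,-74,-16,50,0,0,-0.09],[0,-74,-16,80,0,0,-0.09]]]}}

```text
time_s: 1.65
tcp_pos: [0.5627, -0.175, 0.1825]
ee_rot: [[-0.414, -0.91, 0.0], [-0.91, 0.414, 0.0], [-0.0, -0.0, -1.0]]
wrist_force: [-0.3, -0.1, -0.2]
gripper_width: 1.004
gripper_force: 0.0
```

```bash
python3 -c "
from h import *
togo(.563,-.173,.149,-114)
"
```

```text
t 1.65 tcp [ 0.5627 -0.175   0.1825] yaw -114.44 F [-0.27 -0.15 -0.23] j [ -1.6  20.9  -9.   -0.  -60.1 -22.9]
shift mm [-2.   0.5 33.5] turn [-0.     0.    -0.008]
```

Request:
{"name": "servo_tool", "arguments": {"commands": [[[0,-1,0,18,0,0,0],[0,-2,0,33,0,0,0],[0,-2,0,33,0,0,0],[1,-2,0,33,0,0,0],[1,-2,0,33,0,0,0]]]}}

```text
time_s: 2.15
tcp_pos: [0.564, -0.1738, 0.1516]
ee_rot: [[-0.414, -0.91, 0.002], [-0.91, 0.414, -0.0], [-0.0, -0.002, -1.0]]
wrist_force: [-0.7, -0.2, 0.4]
gripper_width: 0.897
gripper_force: 0.0
```

Request:
{"name": "servo_tool", "arguments": {"commands": [[[1,0,0,0,0,0,0],[1,0,0,0,0,0,0],[1,0,0,0,0,0,0],[1,0,0,0,0,0,0],[1,0,0,0,0,0,0]]]}}

```text
time_s: 2.65
tcp_pos: [0.5634, -0.1737, 0.1506]
ee_rot: [[-0.414, -0.91, 0.0], [-0.91, 0.414, -0.0], [-0.0, -0.0, -1.0]]
wrist_force: [0.9, 0.5, -0.8]
gripper_width: 0.444
gripper_force: 0.0
```

Request:
{"name": "servo_tool", "arguments": {"commands": [[[1,0,0,0,0,0,0],[1,0,0,0,0,0,0],[1,0,0,0,0,0,0],[1,0,0,0,0,0,0],[1,0,0,-3,0,0,0]]]}}

```text
time_s: 3.15
tcp_pos: [0.5634, -0.1736, 0.1531]
ee_rot: [[-0.414, -0.91, -0.0], [-0.91, 0.414, 0.0], [-0.0, 0.0, -1.0]]
wrist_force: [2.4, -0.0, -3.0]
gripper_width: 0.412
gripper_force: 30.0
```

Request:
{"name": "servo_tool", "arguments": {"commands": [[[1,0,0,-6,0,0,0],[1,0,0,-12,0,0,0],[1,0,0,-18,0,0,0],[1,0,0,-24,0,0,0],[1,0,0,-30,0,0,0]]]}}

```text
time_s: 3.65
tcp_pos: [0.5624, -0.1734, 0.1832]
ee_rot: [[-0.414, -0.91, -0.003], [-0.91, 0.414, 0.001], [0.0, 0.003, -1.0]]
wrist_force: [1.0, 0.6, -5.4]
gripper_width: 0.409
gripper_force: 30.0
```

Request:
{"name": "servo_tool", "arguments": {"commands": [[[1,0,0,-5,0,0,0],[1,0,0,-10,0,0,0],[1,0,0,-15,0,0,0],[1,0,0,-20,0,0,0],[1,0,0,-20,0,0,0]]]}}

```text
time_s: 4.15
tcp_pos: [0.564, -0.1738, 0.2046]
ee_rot: [[-0.414, -0.91, 0.002], [-0.91, 0.414, -0.0], [-0.0, -0.002, -1.0]]
wrist_force: [-0.1, 0.4, -5.6]
gripper_width: 0.412
gripper_force: 30.0
```

Request:
{"name": "servo_tool", "arguments": {"commands": [[[1,0,0,0,0,0,0],[1,0,0,0,0,0,0],[1,0,0,0,0,0,0],[1,0,0,0,0,0,0],[1,0,0,0,0,0,0]]]}}

```text
time_s: 4.65
tcp_pos: [0.5634, -0.1737, 0.2034]
ee_rot: [[-0.414, -0.91, -0.0], [-0.91, 0.414, -0.0], [0.0, 0.0, -1.0]]
wrist_force: [-0.1, -0.6, -5.9]
gripper_width: 0.412
gripper_force: 30.0
```

Request:
{"name": "servo_tool", "arguments": {"commands": [[[1,0,0,0,0,0,0],[1,0,0,0,0,0,0],[1,0,0,0,0,0,0],[1,0,0,0,0,0,0],[1,0,0,0,0,0,0]]]}}

```text
time_s: 5.15
tcp_pos: [0.5634, -0.1737, 0.2036]
ee_rot: [[-0.414, -0.91, 0.0], [-0.91, 0.414, -0.0], [0.0, -0.0, -1.0]]
wrist_force: [0.5, 0.4, -6.8]
gripper_width: 0.417
gripper_force: 30.0
```

Request:
{"name": "servo_tool", "arguments": {"commands": [[[1,0,0,0,0,0,0],[1,0,0,0,0,0,0],[1,0,0,0,0,0,0],[1,0,0,0,0,0,0],[1,0,0,0,0,0,0]]]}}

```text
time_s: 5.65
tcp_pos: [0.5634, -0.1737, 0.2035]
ee_rot: [[-0.414, -0.91, -0.0], [-0.91, 0.414, -0.0], [0.0, 0.0, -1.0]]
wrist_force: [0.5, -0.4, -6.2]
gripper_width: 0.414
gripper_force: 30.0
```

Request:
{"name": "servo_tool", "arguments": {"commands": [[[1,0,0,0,0,0,0],[1,0,0,0,0,0,0],[1,0,0,0,0,0,0],[1,0,0,0,0,0,0],[1,0,0,0,0,0,0]]]}}

```text
time_s: 6.15
tcp_pos: [0.5634, -0.1737, 0.2036]
ee_rot: [[-0.414, -0.91, 0.0], [-0.91, 0.414, 0.0], [-0.0, -0.0, -1.0]]
wrist_force: [0.6, -0.4, -7.4]
gripper_width: 0.413
gripper_force: 30.0
```

Run:
```python
from h import *
s=snap('side','side1');c=snap('top','top1')
a=cv2.resize(s['pixels'][100:220,190:330,::-1],None,fx=3.3,fy=3.3,interpolation=cv2.INTER_CUBIC)
b=cv2.resize(c['pixels'][130:250,250:350,::-1],None,fx=3.3,fy=3.3,interpolation=cv2.INTER_CUBIC)
cv2.imwrite('pics/hang.png',np.hstack([a,b])[:, :800]); togo(.508,.193,.3,69)
```

```text
t 6.25 tcp [ 0.5634 -0.1737  0.2036] yaw -114.46 F [-0.19  0.23 -5.21] j [ -1.4  19.9  -7.3   0.  -62.8 -23.1]
shift mm [-310.8  202.3  -96.4] turn [0.    0.    3.081]
```

View pics/hang.png

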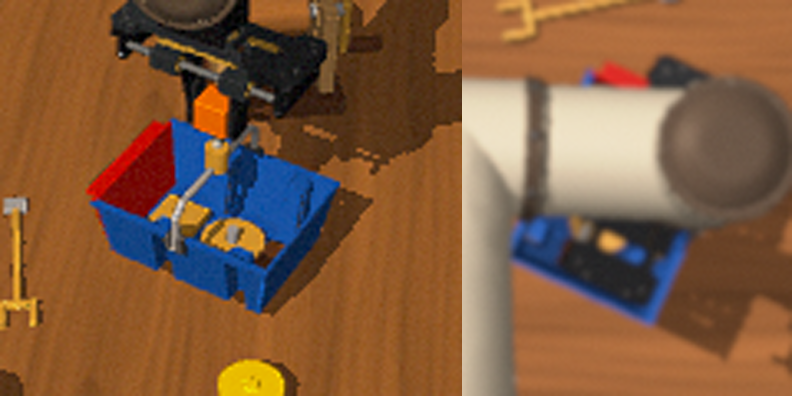

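The tote hangs clear and level. In the crop the grip at (212,110) is drawn out of the brass tube at (217,155), the force reads about 6 N, and it has been held for more than 2 s. Before moving on I'll refine the grey tote's pose and the tote's offset in the hand.

Run:
```python
from m import *
w=snap('wrist','w2')
for n,roi in(('side0',(205,215,315,305)),('top0',(140,155,225,250))):
    c=load(n);red,blue,grey,org=masks(c)
    k=big(grey|red,roi);h=cv2.convexHull(k)
    q=cv2.approxPolyDP(h,4,True)[:,0];print(n,len(q));
    for p in q:print('  ',p,onz(c,*p,.075)[:2].round(4))
cv2.imwrite('pics/w2c.png',np.hstack([w['pixels'][120:320,100:400,::-1],]).repeat(2,0).repeat(2,1))
```

```text
side0 6
   [303 249] [0.3889 0.158 ]
   [277 298] [0.4504 0.323 ]
   [224 274] [0.5974 0.2665]
   [214 257] [0.6336 0.2147]
   [235 225] [0.5918 0.0938]
   [242 223] [0.5723 0.0837]
top0 5
   [178 166] [0.6335 0.2104]
   [216 186] [0.57   0.0862]
   [193 241] [0.3922 0.1572]
   [150 224] [0.4451 0.2964]
   [170 173] [0.6104 0.2358]
```

View pics/w2c.png

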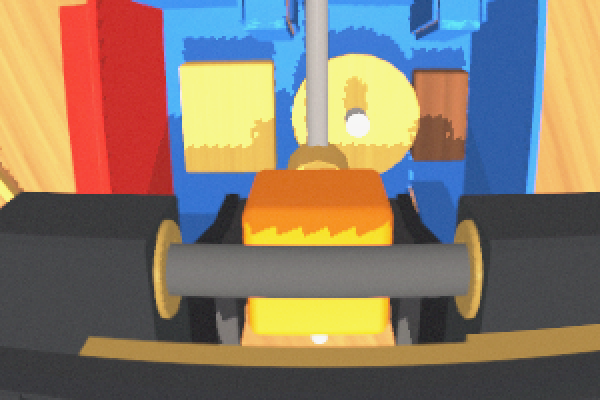

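The crop shows the grip at (317,255) held square between the fingers, with the bail at (317,80) straight above it.

Run:
```python
from h import *
s=r.sense();R=np.array(s['ee_rot']);p=np.array(s['tcp_pos'])
for tag,zs in(('w2',(.095,.1,.105,.11)),):
    c=load(tag);H,S,V=cv2.split(cv2.cvtColor(c['pixels'],cv2.COLOR_RGB2HSV))
    print('cam in tool',R.T@(ray(c,256,192)[0]-p))
    b=((H>100)&(H<130)&(S>120)&(V>60)).astype(np.uint8);b[:60]=0;b[215:]=0
    k=max(cv2.findContours(b,0,1)[0],key=cv2.contourArea);print(cv2.boundingRect(k))
    for z in zs:
        q=np.array([R.T@(onz(c,*x,z,True)-p) for x in k[:,0]])*1000
        f=[q[(abs(q[:,1]-a)<12),0] for a in(-60,-40,40,60)]
        print(z,'y',q[:,1].min().round(1),q[:,1].max().round(1),'x',q[:,0].min().round(1),q[:,0].max().round(1),[(round(float(a.min()),1),round(float(a.max()),1)) for a in f if len(a)])
```

```text
cam in tool [ 0.07008836  0.00019724 -0.15090129]
(264, 102, 109, 113)
0.095 y 5.1 104.4 x -22.3 80.6 [(-21.4, 80.5), (-21.7, 80.6)]
0.1 y 5.0 102.4 x -20.5 80.4 [(-19.7, 80.3), (-20.0, 80.4)]
0.105 y 4.9 100.4 x -18.7 80.2 [(-17.9, 80.1), (-18.2, 80.2)]
0.11 y 4.8 98.4 x -17.0 80.0 [(-16.2, 79.9), (-16.5, 80.0)]
```

Request:
{"name": "servo_tool", "arguments": {"commands": [[[1,0,0,-8,0,0,0],[1,0,0,-26,0,0,0],[1,0,0,-48,0,0,0],[1,0,0,-70,0,0,0],[1,0,0,-85,0,0,0]]]}}

```text
time_s: 6.8
tcp_pos: [0.564, -0.1739, 0.2913]
ee_rot: [[-0.414, -0.91, 0.003], [-0.91, 0.414, -0.001], [-0.001, -0.003, -1.0]]
wrist_force: [0.9, -0.1, -6.1]
gripper_width: 0.41
gripper_force: 30.0
```

Run:
```python
from h import *
s=load('side0');c=load('top0')
print('column foot',onz(s,200,343,0),'head',onz(s,195,300,.2),onz(c,92,160,.21)); print('jig',onz(c,395,203,.06))
togo(.509,.189,.29,68.7)
```

```text
column foot [0.63626046 0.43078069 0.        ] head [0.6341796  0.42436534 0.2       ] [0.63118835 0.42879057 0.21      ]
jig [ 0.52187833 -0.50003437  0.06      ]
t 6.8 tcp [ 0.564  -0.1739  0.2913] yaw -114.45 F [ 0.9  -0.06 -6.08] j [ -1.4  16.6   0.7   0.  -73.9 -23.1]
shift mm [-307.6  200.3    0.8] turn [1.000e-03 5.000e-03 3.087e+00]
```

Request:
{"name": "servo_tool", "arguments": {"commands": [[[1,-14,9,0,0,0,0],[1,-40,26,0,0,0,0],[1,-72,47,0,0,0,0],[1,-104,68,0,0,0,-0.05],[1,-136,89,0,0,0,-0.12]]]}}

```text
time_s: 7.3
tcp_pos: [0.5377, -0.0113, 0.2884]
ee_rot: [[-0.3, -0.954, -0.0], [-0.954, 0.3, 0.0], [-0.0, 0.001, -1.0]]
wrist_force: [0.7, 0.9, -5.8]
gripper_width: 0.414
gripper_force: 30.0
```

Run:
```python
from h import *
togo(.509,.189,.29,68.7)
```

```text
t 7.3 tcp [ 0.5377 -0.0113  0.2884] yaw -107.46 F [ 0.71  0.92 -5.82] j [ 16.1  11.5  -6.5  -0.  -72.  -33.5]
shift mm [-182.4   87.5   -1.5] turn [-0.000e+00  1.000e-03 -3.075e+00]
```

Request:
{"name": "servo_tool", "arguments": {"commands": [[[1,-36,17,0,0,0,-0.11],[1,-76,36,0,0,0,-0.23],[1,-114,55,0,0,0,-0.35],[1,-150,72,0,0,0,-0.47],[1,-172,82,0,0,0,-0.59]]]}}

```text
time_s: 7.8
tcp_pos: [0.5113, 0.1789, 0.2884]
ee_rot: [[0.286, -0.958, -0.0], [-0.958, -0.286, 0.002], [-0.002, -0.0, -1.0]]
wrist_force: [0.7, -1.0, -6.7]
gripper_width: 0.409
gripper_force: 30.0
```

Request:
{"name": "servo_tool", "arguments": {"commands": [[[1,0,0,0,0,0,-0.12],[1,0,0,0,0,0,-0.24],[1,0,0,0,0,0,-0.36],[1,0,0,0,0,0,-0.48],[1,0,0,0,0,0,-0.6]]]}}

```text
time_s: 8.3
tcp_pos: [0.5117, 0.176, 0.2883]
ee_rot: [[0.776, -0.631, -0.001], [-0.631, -0.776, -0.0], [-0.001, 0.001, -1.0]]
wrist_force: [0.2, -0.1, -6.0]
gripper_width: 0.41
gripper_force: 30.0
```

Request:
{"name": "servo_tool", "arguments": {"commands": [[[1,0,0,0,0,0,-0.12],[1,0,0,0,0,0,-0.24],[1,0,0,0,0,0,-0.36],[1,0,0,0,0,0,-0.48],[1,0,0,0,0,0,-0.6]]]}}

```text
time_s: 8.8
tcp_pos: [0.5118, 0.176, 0.2883]
ee_rot: [[0.997, -0.082, -0.001], [-0.082, -0.997, 0.0], [-0.001, 0.0, -1.0]]
wrist_force: [0.5, 0.2, -6.2]
gripper_width: 0.409
gripper_force: 30.0
```

Request:
{"name": "servo_tool", "arguments": {"commands": [[[1,0,0,0,0,0,-0.12],[1,0,0,0,0,0,-0.24],[1,0,0,0,0,0,-0.36],[1,0,0,0,0,0,-0.48],[1,0,0,0,0,0,-0.6]]]}}

```text
time_s: 9.3
tcp_pos: [0.5118, 0.176, 0.2883]
ee_rot: [[0.869, 0.495, -0.001], [0.495, -0.869, 0.0], [-0.001, -0.0, -1.0]]
wrist_force: [-0.1, -0.1, -5.8]
gripper_width: 0.41
gripper_force: 30.0
```

Run:
```python
from h import *
togo(.509,.189,.29,68.7)
```

```text
t 9.3 tcp [0.5118 0.176  0.2883] yaw 29.65 F [-0.11 -0.15 -5.85] j [ 36.1  11.8  -6.1  -0.  -72.1  83.5]
shift mm [  4.  -12.7  -1.6] turn [-0.001  0.001 -0.682]
```

Request:
{"name": "servo_tool", "arguments": {"commands": [[[1,1,-3,0,0,0,-0.14],[1,2,-6,0,0,0,-0.28],[1,3,-9,0,0,0,-0.42],[1,4,-12,0,0,0,-0.56],[1,4,-12.7,0,0,0,-0.68]]]}}

```text
time_s: 9.8
tcp_pos: [0.5091, 0.1893, 0.2884]
ee_rot: [[0.364, 0.931, -0.001], [0.931, -0.364, 0.0], [0.0, -0.001, -1.0]]
wrist_force: [-0.6, 0.1, -6.3]
gripper_width: 0.407
gripper_force: 30.0
```

Request:
{"name": "servo_tool", "arguments": {"commands": [[[1,0,0,0,0,0,0],[1,0,0,0,0,0,0],[1,0,0,0,0,0,0],[1,0,0,0,0,0,0],[1,0,0,0,0,0,0]]]}}

```text
time_s: 10.3
tcp_pos: [0.5098, 0.1887, 0.2885]
ee_rot: [[0.37, 0.929, -0.0], [0.929, -0.37, 0.0], [-0.0, -0.0, -1.0]]
wrist_force: [-0.1, 0.5, -5.9]
gripper_width: 0.409
gripper_force: 30.0
```

Run:
```python
from h import *
s=snap('side','side3');w=snap('wrist','w3');togo(.509,.189,.29,68.7)
a=cv2.resize(s['pixels'][150:310,190:330,::-1],None,fx=2.5,fy=2.5,interpolation=cv2.INTER_CUBIC)
b=w['pixels'][0:400,60:450,::-1];b=cv2.resize(b,(int(b.shape[1]*400/384),400))
cv2.imwrite('pics/hover.png',np.hstack([a,b])[:,:800])
```

```text
t 10.4 tcp [0.5098 0.1887 0.2885] yaw 68.28 F [-0.12  0.23 -6.01] j [ 37.4  12.1  -5.8  -0.  -72.2 120.9]
shift mm [-0.  -0.9 -1.5] turn [-0.    -0.    -0.007]
```

View pics/hover.png

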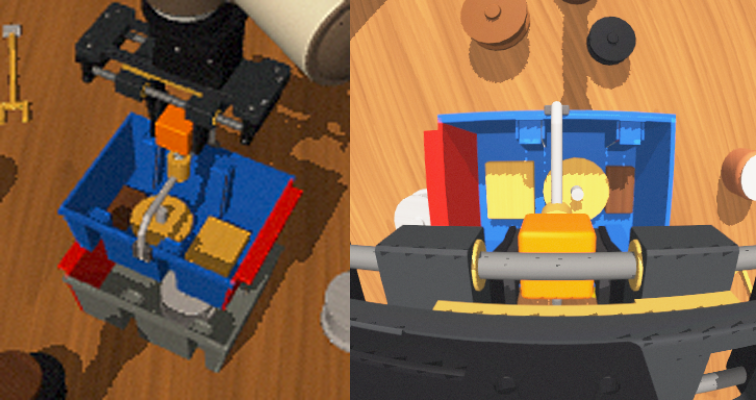

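The hover view shows the blue red end at the right, (270,240) in the side crop, over the grey's plain end. The grey's red end, (85,265), is under the blue's plain end. The tote looks level and aligned.

Run:
```python
from m import *
s=load('side3');red,blue,grey,org=masks(s)
roi=(205,185,315,270);k=cv2.convexHull(big(blue,roi));q=cv2.approxPolyDP(k,3,True)[:,0]
for p in q:print(p,onz(s,*p,.189)[:2].round(4))
w=load('w3');st=r.sense();R=np.array(st['ee_rot']);p=np.array(st['tcp_pos'])
H,S,V=cv2.split(cv2.cvtColor(w['pixels'],cv2.COLOR_RGB2HSV))
b=((H>100)&(H<130)&(S>120)&(V>60)).astype(np.uint8);b[215:]=0
x=cv2.findNonZero(b)[:,0];P=np.array([onz(w,*a,.189,True)[:2] for a in x])
T=(np.c_[P,np.full(len(P),.189)]-p)@R*1000
print('tool-frame blue x',np.percentile(T[:,0],99.9),'y',np.percentile(T[:,1],[.1,99.9]))
```

```text
[242 195] [0.5723 0.0775]
[307 220] [0.389  0.1476]
[279 269] [0.452  0.3116]
[266 268] [0.4835 0.3124]
[222 248] [0.5986 0.2656]
[213 235] [0.6281 0.2274]
tool-frame blue x 76.05596324134268 y [-97.59582435  99.49193779]
```

Run:
```python
from m import *
c=snap('top','top3')
cv2.imwrite('pics/t3.png',cv2.resize(c['pixels'][140:260,125:245,::-1],None,fx=4.5,fy=4.5,interpolation=cv2.INTER_CUBIC))
```

```text
(no output)
```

View pics/t3.png

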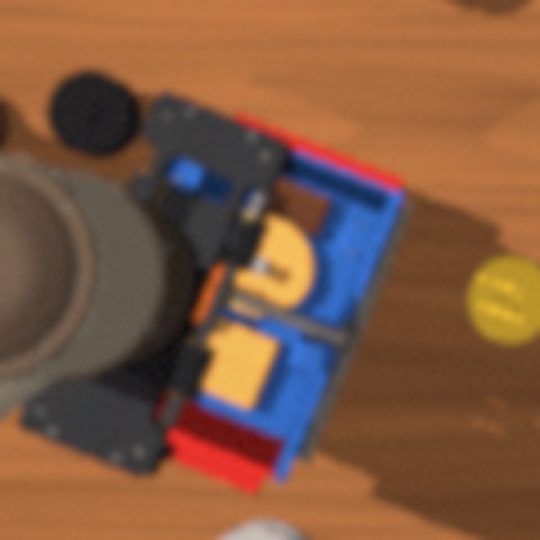

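The top crop shows the blue tote's -y edge running from (403,200) to (290,478), with a thin strip of grey rim beyond it. The grey lip is at the top from (240,118) to (405,185).

Run:
```python
from m import *
c=load('top3');f=lambda x,y:((x+.5)/4.5-.5+125,(y+.5)/4.5-.5+140)
for z in(.185,.189,.193):
    A=onz(c,*f(403,200),z)[:2];B=onz(c,*f(290,478),z)[:2]
    d=(A-B)/np.linalg.norm(A-B);n=np.array([-d[1],d[0]])
    print('blue -y edge',z,A,B,np.rad2deg(np.arctan2(d[1],d[0])),'line offset n.(A+B)/2',n@(A+B)/2)
# grey -y edge from full top0 contour
c0=load('top0');red,blue,grey,org=masks(c0);k=big(grey,(140,155,225,250))[:,0]
P=np.array([onz(c0,*p,.075)[:2] for p in k]);ax=np.array([np.cos(np.deg2rad(-21.3)),np.sin(np.deg2rad(-21.3))]);n=np.array([-ax[1],ax[0]])
t=(P-[.510,.192])@ax;o=(P-[.510,.192])@n
for lo,hi in((-80,-45),(-45,0),(0,40),(40,80)):
    m=(t>lo/1e3)&(t<hi/1e3);print(lo,hi,'y range mm',o[m].min()*1e3,o[m].max()*1e3)
for z in(.189,):
    for q in((403,200),(290,478)):
        X=onz(c,*f(*q),z)[:2]-[.510,.192];print('blue pt in grey frame',X@ax*1e3,X@n*1e3)
```

```text
blue -y edge 0.185 [0.56823479 0.08170434] [0.38813409 0.15149635] -21.18217693368683 line offset n.(A+B)/2 0.28150693987154196
blue -y edge 0.189 [0.56794489 0.08132138] [0.38855077 0.15083958] -21.182176933686836 line offset n.(A+B)/2 0.2810451085159502
blue -y edge 0.193 [0.56765499 0.08093843] [0.38896746 0.15018282] -21.182176933686822 line offset n.(A+B)/2 0.28058327716035847
-80 -45 y range mm -77.24905305219113 76.60942971025143
-45 0 y range mm -77.66894121567655 77.08340738484273
0 40 y range mm -77.96369396835627 78.80319290834663
40 80 y range mm -77.71118971753504 77.26571628045306
blue pt in grey frame 94.19088795114072 -82.06974249910347
blue pt in grey frame -98.20160663430909 -82.46537906768604
```

Both the top and side views put the blue tote about 6 mm towards the grey's -y side. I'll shift tool x by +6 and then lower.

Request:
{"name": "servo_tool", "arguments": {"commands": [[[1,2,0,0,0,0,0],[1,4,0,3,0,0,-0.005],[1,6,0,10,0,0,-0.005],[1,6,0,18,0,0,-0.005],[1,6,0,22,0,0,-0.005]]]}}

```text
time_s: 10.95
tcp_pos: [0.5113, 0.194, 0.2648]
ee_rot: [[0.365, 0.931, -0.003], [0.931, -0.365, -0.001], [-0.002, -0.002, -1.0]]
wrist_force: [-0.6, 0.1, -6.4]
gripper_width: 0.411
gripper_force: 30.0
```

Request:
{"name": "servo_tool", "arguments": {"commands": [[[1,0,0,2,0,0,0],[1,0,0,4,0,0,0],[1,0,0,6,0,0,0],[1,0,0,6,0,0,0],[1,0,0,6,0,0,0]]]}}

```text
time_s: 11.45
tcp_pos: [0.5121, 0.1943, 0.2607]
ee_rot: [[0.365, 0.931, 0.0], [0.931, -0.365, 0.0], [0.0, 0.0, -1.0]]
wrist_force: [1.0, -0.1, -5.7]
gripper_width: 0.411
gripper_force: 30.0
```

Run:
```python
from m import *
c=snap('top','top4');s=snap('side','side4');togo(.510,.192,.22,68.7)
a=cv2.resize(c['pixels'][150:250,135:235,::-1],None,fx=4,fy=4,interpolation=cv2.INTER_CUBIC)
b=cv2.resize(s['pixels'][190:310,200:320,::-1],(400,400),interpolation=cv2.INTER_CUBIC)
cv2.imwrite('pics/low.png',np.hstack([a,b]))
```

```text
t 11.55 tcp [0.5121 0.1944 0.2608] yaw 68.6 F [-0.08  0.04 -6.11] j [ 37.7  13.4  -8.    0.  -68.6 120.8]
shift mm [-3.  -1.1 40.8] turn [ 0.    -0.    -0.002]
```

View pics/low.png

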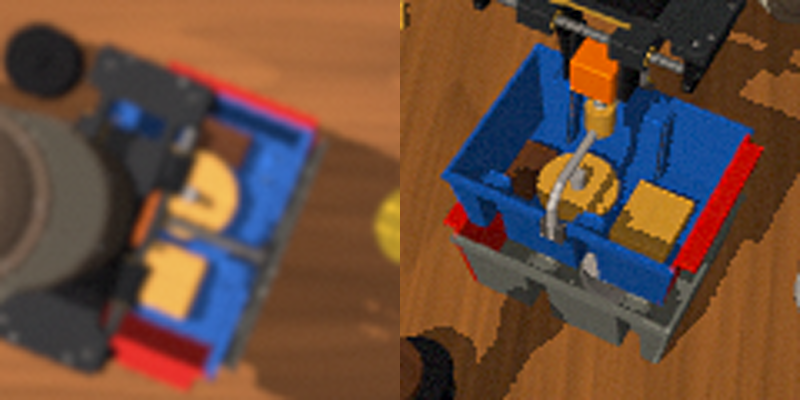

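The low view shows the blue tote just above the grey one. Its -y edge runs from (312,135) to (215,375) in the left crop, with an even grey strip beside it. In the side crop the red end lies over the plain end and the tote is level.

Run:
```python
from m import *
c=load('top4');s=load('side4');f=lambda x,y:((x+.5)/4-.5+135,(y+.5)/4-.5+150);g=lambda x,y:((x-400+.5)*.3-.5+200,(y+.5)*.3-.5+190)
ax=np.array([np.cos(np.deg2rad(-21.3)),np.sin(np.deg2rad(-21.3))]);n=np.array([-ax[1],ax[0]])
def pr(l,X): X=X[:2]-[.51,.192];print(l,(X@ax*1e3).round(1),(X@n*1e3).round(1))
for q in((314,137),(215,376)):pr('top blue',onz(c,*f(*q),.162))
for q in((325,140),(236,364)):pr('top grey',onz(c,*f(*q),.075))
for q in((541,44),(752,132)):pr('side blue far edge',onz(s,*g(*q),.162))
for q in((443,177),(672,300)):pr('side blue near edge',onz(s,*g(*q),.162))
for q in((303,249),(242,223)):pr('side0 grey far',onz(load('side0'),*q,.075))
pr('side grey near plain corner',onz(s,*g(655,362),.075)); pr('side grey near red',onz(s,*g(447,235),.075))
```

```text
top blue 94.4 -75.9
top blue -97.2 -75.0
top grey 98.3 -74.7
top grey -95.2 -76.6
side blue far edge 97.6 -79.5
side blue far edge -98.5 -75.4
side blue near edge 97.3 80.7
side blue near edge -109.0 98.5
side0 grey far -100.4 -75.6
side0 grey far 97.4 -78.3
side grey near plain corner -101.5 102.1
side grey near red 102.0 75.4
```

Aligned within about 2 mm. Lowering slowly.

Request:
{"name": "servo_tool", "arguments": {"commands": [[[1,0,0,3,0,0,0],[1,0,0,6,0,0,0],[1,0,0,9,0,0,0],[1,0,0,12,0,0,0],[1,0,0,15,0,0,0]]]}}

```text
time_s: 12.05
tcp_pos: [0.512, 0.1943, 0.2452]
ee_rot: [[0.365, 0.931, -0.0], [0.931, -0.365, -0.0], [-0.0, -0.0, -1.0]]
wrist_force: [0.3, 0.3, -6.5]
gripper_width: 0.411
gripper_force: 30.0
```

Request:
{"name": "servo_tool", "arguments": {"commands": [[[1,0,0,2,0,0,0],[1,0,0,4,0,0,0],[1,0,0,6,0,0,0],[1,0,0,8,0,0,0],[1,0,0,10,0,0,0]]]}}

```text
time_s: 12.55
tcp_pos: [0.512, 0.1942, 0.2357]
ee_rot: [[0.365, 0.931, 0.0], [0.931, -0.365, -0.0], [-0.0, 0.0, -1.0]]
wrist_force: [-1.3, -1.0, -5.1]
gripper_width: 0.412
gripper_force: 30.0
```

Request:
{"name": "servo_tool", "arguments": {"commands": [[[1,0,0,2,0,0,0],[1,0,0,4,0,0,0],[1,0,0,6,0,0,0],[1,0,0,6,0,0,0],[1,0,0,6,0,0,0]]]}}

```text
time_s: 13.05
tcp_pos: [0.512, 0.1942, 0.2297]
ee_rot: [[0.365, 0.931, -0.0], [0.931, -0.365, -0.0], [-0.0, 0.0, -1.0]]
wrist_force: [-1.2, -0.3, -3.5]
gripper_width: 0.411
gripper_force: 30.0
```

Request:
{"name": "servo_tool", "arguments": {"commands": [[[1,0,0,0,0,0,0],[1,0,0,0,0,0,0],[1,0,0,0,0,0,0],[1,0,0,0,0,0,0],[1,0,0,0,0,0,0]]]}}

```text
time_s: 13.55
tcp_pos: [0.512, 0.1943, 0.2296]
ee_rot: [[0.365, 0.931, -0.0], [0.931, -0.365, -0.0], [-0.0, 0.0, -1.0]]
wrist_force: [-0.3, -1.1, -2.7]
gripper_width: 0.409
gripper_force: 30.0
```

The force falls as expected for contact at the shoulders: slack is predicted at z ≈ 0.219. Taking up the rest, then releasing.

Request:
{"name": "servo_tool", "arguments": {"commands": [[[1,0,0,2,0,0,0],[1,0,0,4,0,0,0],[1,0,0,6,0,0,0],[1,0,0,8,0,0,0],[1,0,0,8.5,0,0,0]]]}}

```text
time_s: 14.05
tcp_pos: [0.512, 0.1941, 0.2209]
ee_rot: [[0.365, 0.931, -0.0], [0.931, -0.365, -0.0], [-0.0, -0.0, -1.0]]
wrist_force: [-1.6, -1.6, -1.3]
gripper_width: 0.409
gripper_force: 30.0
```

Request:
{"name": "servo_tool", "arguments": {"commands": [[[1,0,0,0,0,0,0],[1,0,0,0,0,0,0],[1,0,0,0,0,0,0],[1,0,0,0,0,0,0],[1,0,0,0,0,0,0]]]}}

```text
time_s: 14.55
tcp_pos: [0.512, 0.1942, 0.2211]
ee_rot: [[0.365, 0.931, -0.0], [0.931, -0.365, -0.0], [-0.0, 0.0, -1.0]]
wrist_force: [-1.2, -2.1, -0.9]
gripper_width: 0.413
gripper_force: 30.0
```

Run:
```python
from m import *
s=snap('side','side5');c=snap('top','top5');togo(.51,.192,.32,68.6)
a=cv2.resize(c['pixels'][150:250,135:235,::-1],None,fx=4,fy=4,interpolation=cv2.INTER_CUBIC)
b=cv2.resize(s['pixels'][190:310,200:320,::-1],(400,400),interpolation=cv2.INTER_CUBIC)
cv2.imwrite('pics/seat.png',np.hstack([a,b]))
```

```text
t 14.65 tcp [0.512  0.1943 0.2211] yaw 68.59 F [-1.   -1.84 -1.27] j [ 37.7  15.1 -11.6   0.  -63.3 120.8]
shift mm [ -2.8  -1.  -98.9] turn [ 0.  0. -0.]
```

View pics/seat.png

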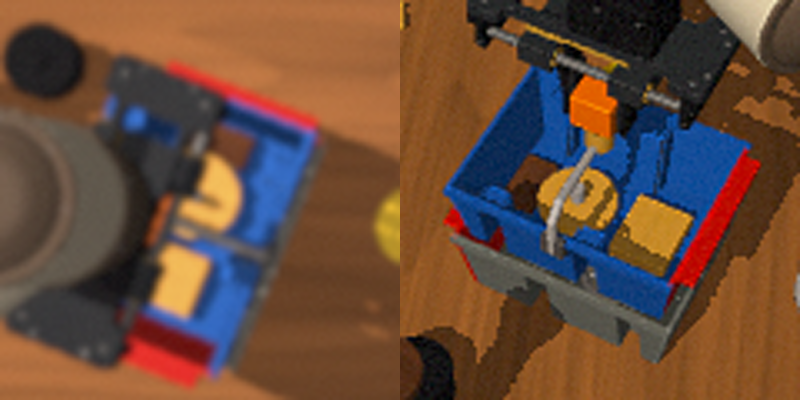

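The seat view shows the blue tote level and inside the grey rim, red end over plain end. The grip at (595,105) sits down on its tube. The force is about 1 N, so I'm releasing.

Request:
{"name": "servo_tool", "arguments": {"commands": [[[0.4,0,0,0,0,0,0],[0.2,0,0,0,0,0,0],[0,0,0,0,0,0,0],[0,0,0,0,0,0,0],[0,0,0,0,0,0,0]]]}}

```text
time_s: 15.15
tcp_pos: [0.5123, 0.1946, 0.2213]
ee_rot: [[0.365, 0.931, 0.001], [0.931, -0.365, 0.001], [0.001, 0.001, -1.0]]
wrist_force: [-0.5, -0.8, 0.4]
gripper_width: 0.775
gripper_force: 0.0
```

Request:
{"name": "servo_tool", "arguments": {"commands": [[[0,0,0,0,0,0,0],[0,0,0,0,0,0,0],[0,0,0,0,0,0,0],[0,0,0,0,0,0,0],[0,0,0,0,0,0,0]]]}}

```text
time_s: 15.65
tcp_pos: [0.512, 0.1943, 0.221]
ee_rot: [[0.365, 0.931, -0.0], [0.931, -0.365, -0.0], [-0.0, -0.0, -1.0]]
wrist_force: [0.7, 0.7, -0.1]
gripper_width: 0.996
gripper_force: 0.0
```

Request:
{"name": "servo_tool", "arguments": {"commands": [[[0,0,0,-10,0,0,0],[0,0,0,-25,0,0,0],[0,0,0,-45,0,0,0],[0,0,0,-70,0,0,0],[0,0,0,-100,0,0,0]]]}}

```text
time_s: 16.15
tcp_pos: [0.5117, 0.1941, 0.3221]
ee_rot: [[0.365, 0.931, -0.001], [0.931, -0.365, -0.001], [-0.001, -0.001, -1.0]]
wrist_force: [0.8, 0.6, 0.4]
gripper_width: 1.003
gripper_force: 0.0
```

Request:
{"name": "servo_tool", "arguments": {"commands": [[[0,-20,0,-20,0,0,0],[0,-60,0,-20,0,0,0],[0,-100,0,-20,0,0,0],[0,-140,0,-20,0,0,0],[0,-180,0,-20,0,0,0]]]}}

```text
time_s: 16.65
tcp_pos: [0.4455, 0.0254, 0.3421]
ee_rot: [[0.364, 0.931, 0.002], [0.931, -0.364, 0.0], [0.001, 0.001, -1.0]]
wrist_force: [0.4, -1.0, -0.3]
gripper_width: 1.0
gripper_force: 0.0
```

Request:
{"name": "servo_tool", "arguments": {"commands": [[[0,-40,0,0,0,0,0],[0,-80,0,0,0,0,0],[0,-100,0,0,0,0,0],[0,-100,0,0,0,0,0],[0,-100,0,0,0,0,0]]]}}

```text
time_s: 17.15
tcp_pos: [0.4099, -0.0665, 0.3418]
ee_rot: [[0.366, 0.931, 0.002], [0.931, -0.366, 0.0], [0.001, 0.001, -1.0]]
wrist_force: [-0.2, -0.1, -0.3]
gripper_width: 0.997
gripper_force: 0.0
```

Run:
```python
from m import *
s=snap('side','side6');c=snap('top','top6');togo(.51,.192,.32,68.6)
ax=np.array([np.cos(np.deg2rad(-21.3)),np.sin(np.deg2rad(-21.3))]);n=np.array([-ax[1],ax[0]])
red,blue,grey,org=masks(c)
z=np.zeros_like(blue);z[150:250,140:230]=blue[150:250,140:230]
rr=rect(c,cv2.findNonZero(z),.143);X=np.array(rr[0])/1e3-[.51,.192];print('blue',rr,'rel',X@ax*1e3,X@n*1e3)
k=big(org,(150,160,230,230));k2=big(masks(s)[3],(205,170,315,300))
o1,d1=ray(c,*cv2.minAreaRect(k)[0]);o2,d2=ray(s,*cv2.minAreaRect(k2)[0])
l=np.linalg.lstsq(np.array([d1,-d2]).T,o2-o1,rcond=None)[0];print('grip tri',o1+d1*l[0],o2+d2*l[1],'expect z~.225-.23')
# four blue side-view far/near corners
q=cv2.approxPolyDP(cv2.convexHull(big(masks(s)[1],(205,180,315,305))),3,True)[:,0]
for p in q:
    X=onz(s,*p,.143)[:2]-[.51,.192];print(p,(X@ax*1e3).round(1),(X@n*1e3).round(1))
```

```text
t 17.25 tcp [ 0.4102 -0.0658  0.3414] yaw 68.64 F [-0.01  0.42 -0.12] j [ 13.5  -3.  -15.   -0.  -77.9 145.1]
shift mm [276.4  -1.   21.5] turn [ 0.    -0.     0.001]
blue ((511.2890625, 192.0552978515625), (156.42852783203125, 188.07473754882812), 68.6292724609375) rel 1.1809212104368496 0.5197740624866574
grip tri [0.50995712 0.19368794 0.22927504] [0.51249022 0.19380424 0.22934059] expect z~.225-.23
[241 208] 98.9 -76.0
[305 234] -99.9 -74.9
[278 285] -104.1 104.6
[222 260] 55.5 104.9
[213 246] 99.2 77.3
```

The stack checks out. It is centred within 2 mm, the far-side corners fit the rim at z = 0.143, and the grip is 67.5 mm above its bench height, with 68 expected. Handing in.

```bash
python3 -c "
from station import r
print(r.finish_job())"
```

```text
the job is handed in; nothing more can be done
None
```

I weighed the blue tote, set it down on the grey tote's shoulders with its red end over the plain end, let go and handed the job in; my last measurements put it level and within about 2 mm of centre, but the hand-in gave no verdict.

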